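# Offer up the autosampler's flap hinge

### The arm

A 6-joint arm with a two-finger parallel gripper is mounted at the origin on the work surface. World frame = base frame: x ahead of the robot, y to its left, z up, the work surface at z = 0. Lengths are in mm, angles in rad, forces in N, time in s.
With the tool pointing down it reaches from about 225 to 875 mm from the base axis. Payload 3.4 kg.
Tool frame: the origin (TCP) lies on the mounting face of the last link; the fingertips stand 173 mm ahead of it and the grasp point (between the pads) lies 155 mm ahead of it; z points along the fingers, y is the direction in which the jaws open and shut (so a half turn about z gives the same grasp; the last joint's range is limited). The gripper opens to 85 mm and grips with 20 to 120 N. Pads are 22 mm wide; open, the fingers measure 114 mm over their backs; the gripper's body (76 mm by 85 mm) begins 54 mm behind the grasp point. The pads swing forward as they close: fully open they stand 13 mm farther back than shut.
Start: joints at [1.072, 0.276, 1.505, -0, 1.361, -0.121], TCP at [212.115, 534.464, 404.728] pointing down, gripper open.
Joint ranges: [-2.89, 2.89], [-0.75, 2.08], [0.22, 2.7], [-1.18, 4.32], [0.11, 2.71], [-2.7, 2.7]. Speed limits (rad/s): [2.57, 2.57, 3.14, 3.14, 3.14, 3.14].

### API

Orientations are given as a unit quaternion [x, y, z, w].
In Python, from bench import bot gives the robot as it stands.
- The arm moves only by the tool step_arm, never from a script. Its argument "deltas" is a list of rows, each an object with "travel": the shift along the tool's x, y, z scaled (see below), a list of three; "rot": the turn, a rotation vector about the tool's x, y, z scaled (see below), a list of three; "jaw": the gripper's target within -1 to 1 (fully open at 1, half-way at 0, shut at -1). In form: [{"travel": [x, y, z], "rot": [wx, wy, wz], "jaw": jaw}, ...]. A call has 1 to 5 rows; each row shifts and turns the commanded pose from where the row before left it, along the tool's axes as they then stand; what a row does not reach is not made up. The controller multiplies each number of a shift by 20 mm and each number of a turn by 60 degrees. A row lasts 1/8 s, in which the tool goes at most 62.5 mm and 10.7 degrees, less where a joint would pass 70% of its speed; a pose out of reach is approached as far as the arm can. A call with a number of a shift or a turn outside -1 to 1 is refused whole. A call with a gripper value outside its range is refused whole. The fingers move at their own pace and stop on an object; "squeeze" is the grip in N (left out, the last holds). Time passes only in rows, so rows that do not move let the fingers close. It gives the time, the measured TCP pose, the force and the opening at its end, in the units of the state.
- bot.sense(): the state, without advancing time (a new reading comes with each control period).
- bot.snapshot(name): name is "side" or "top"; returns the picture (400x640x3 uint8, red, green, blue); there is no depth.
- bot.calibration(name): a dict with "fx", "fy", "cx", "cy" (pixels), "R" (3x3) and "t" (3): a world point X has camera coordinates R X + t. Camera axes: x right, y down, z forward; pixel columns grow to the right and rows downward; lengths in mm; the calibration is good to about 2 mm. A picture is of the moment at which its call begins. calibration takes no time and is no camera call.
- bot.sign_off(): hands the job in, once; it reports no verdict.
The state is a dict: "t": time; "joints": joint angles; "joint_vel": joint speeds; "effort": joint torques, N m; "eef_pos": TCP position; "tool_rot": TCP orientation; "ft_force": force on the tool from outside, world axes, zero at the start; "ft_torque": the same for the moment, N m; "finger_gap": finger opening in mm.
Only numpy, scipy, OpenCV 4.12 (cv2) and the standard library are available. Lean on these libraries where they do the work, as an engineer would, in place of code of your own. Each camera call takes 0.05 s, during which the arm holds its last target.

### The job

The side flap of the vial autosampler is being rehung. First raise the sampler's stiff clear lid by its blue bar to about 60 degrees from closed and let go so that it stands there by itself; then pick up the orange flap block, bring its steel hinge knuckle in between the two knuckles on the sampler's side so that the three holes line up for the pin, and keep holding it there. Finish while holding it still, the block carried by the gripper alone and not pressed hard against the sampler, with the lid still at its angle and the bottle, jar, screwdriver and loose pin left where they are.

Things in the scene. Friction and masses are not known exactly. Their poses are not given: they have to be found in the camera images.
- sampler: Vial autosampler, fixed: grey carousel bay 260 (x) x 190 (y) x 100 high (outer y -100 to +90) under the lid, white tower 260 x 170 x 200 high on its -y side (y -270 to -100). Origin on the table under the carousel's centre; x along the hinges, y towards the side that carries the fixed hinge knuckles, z up. It may be turned a little on the table.
- hinge_gap (a point): Point on the pin axis half-way between the two fixed steel knuckles, 85 above the table, 12.5 out from the face of their leaf plate (on the bay's +y wall). Axes as the sampler's: x is the pin axis. Knuckles: tubes of outer diameter 20, bore 12, each 20 long; the gap between them is 28 wide, open above, below and outwards. Their pin is 8 thick.
- lid (a joint): Angle in rad of the lid (260 x 230, 8 thick, black frame, clear pane; free edge 10 beyond the bar): 0 closed, level, and overhanging the fixed knuckles; grows as the free edge rises, stop at 1.5; 60 degrees is 1.05. Stiff hinge: it stays where it is left; lifting at the bar takes about 4 to 7 N.
- lid_hinge (a point): Middle of the lid's hinge axis (along the sampler's x), 105 above the table, at the sampler's y = -90. Axes as the sampler's.
- lid_bar (a point): Middle of the lid's blue round bar, diameter 10, 120 long along the sampler's x on posts 110 apart, centre 35 above the lid's top. From the hinge axis it lies 220 along the lid and 43 square to its underside; axes turn with the lid. Pinch it across from above with an upright tool: it turns in the grip as the lid rises.
- leaf_grip (a point): Middle of the loose orange flap block, half-way up (15 above its underside). The block is 46 (x) x 60 (y) x 26 high with a steel leaf 44 wide, 4 thick on its top (30 high in all), 0.15 to 0.31 kg; it lies flat on the table. Grasp it across x, from above. Axes: x along its knuckle's bore, y away from the knuckle, z up.
- leaf_eye (a point): Centre of the loose leaf's knuckle: steel tube along x, outer diameter 20, bore 12, 22 long, joined to the leaf by a neck 20 wide. It lies at y = -55 from the block's middle and 20 above the block's underside (5 above leaf_grip). Axes as the block's.
- amber_bottle: Bystander: amber bottle, blue cap, diameter 68, 150 high, stands on the table; origin at its underside.
- cap_jar: Bystander: clear jar, white cap, diameter 60, 75 high; origin at its underside.
- driver: Bystander: screwdriver with red handle, lying on the table.
- hinge_pin: Bystander: brass hinge pin, 8 thick, 88 long, lying in a shallow steel tray (100 x 140, 22 high).

How it is judged (in metres and radians):
On the way, in this order (a step that is already met when the one before it is completed fails the run):
1. the lid stands by itself at 60 degrees, give or take 8, with the fingers off it (value of joint lid between 0.9 and 1.2 rad and contact force between the fingers and sampler below 0.3 N and velocity of joint lid between -0.05 and 0.05 rad/s), for 0.3 s.
2. the flap block is lifted off the table in the gripper (height (world z) of leaf_grip above 0.045 m and contact force between the fingers and flap_leaf above 1 N), for 0.2 s.
At the end, for the whole second after the job is handed in: The loose knuckle is between the fixed ones: centre within 5 mm along the pin axis, 4 mm across it, bores parallel within 7 degrees; held still by the fingers, pressing on the sampler under 8 N; the lid stands at 52 to 68 degrees (x of leaf_eye in the frame of hinge_gap between -0.005 and 0.005 m and y of leaf_eye in the frame of hinge_gap between -0.004 and 0.004 m and z of leaf_eye in the frame of hinge_gap between -0.004 and 0.004 m and angle between the x axis of leaf_eye and the x axis of hinge_gap, either way round below 0.12 rad and contact force between the fingers and flap_leaf above 1 N and value of joint lid between 0.9 and 1.2 rad and contact force between flap_leaf and sampler below 8 N and linear speed of flap_leaf below 0.03 m/s); the arm keeps its last pose, push and grip.
It fails at once if the bottle, jar, screwdriver or hinge pin is moved by more than 40 mm (distance of any of amber_bottle, cap_jar, driver, hinge_pin from where it was at the start of the episode above 0.04 m).
It also fails if it takes over 61 s, if anything falls off the work surface, if the arm or the gripper's body presses on something with over 40 N, if the wrist force passes 120 N, or if a joint passes its speed limit or range.

## Working session

There is one attempt and no reset: what is moved stays moved. The work goes in short steps, Python scripts to look and compute and a tool call to move; the robot and the scene stay as the last step left them, time stands still between calls to the robot, and variables do not carry over. Pictures are saved under pics/ and viewed, and the job is handed in when it is done.

Besides the shell and the picture viewer there is one more tool, called after "Request:" as name([rows], argument=value, ...), one row to a line, values as JSON. step_arm: Moves the arm, as the interface text tells. Shifts and turns lie within -1 to 1; 1 stands for 20 mm of shift or 60 degrees of turn. Its arguments: {"type":"object","properties":{"deltas":{"type":"array","items":{"type":"object","properties":{"travel":{"type":"array","items":{"type":"number","minimum":-1,"maximum":1}},"rot":{"type":"array","items":{"type":"number","minimum":-1,"maximum":1}},"jaw":{"type":"number"}}}},"squeeze":{"type":"number"}},"required":["deltas"]}

```bash
ls; mkdir -p pics; python3 - <<'E'
from bench import bot
import cv2,json
for n in("side","top"):
    im=bot.snapshot(n); cv2.imwrite(f"pics/{n}0.png",im[:,:,::-1]); print(n,bot.calibration(n))
print(bot.sense())
E
```

```text
pics
side {'fx': 475.7724625937358, 'fy': 475.7724625937358, 'cx': 325.48014755962345, 'cy': 198.8830035667621, 'R': array([[-0.98561591, -0.16887018,  0.00664368],
       [-0.1192217 ,  0.6669033 , -0.73554481],
       [ 0.1197809 , -0.72575674, -0.6774435 ]]), 't': array([ 487.39453269,  137.88258951, 1533.46703376])}
top {'fx': 365.5785777110114, 'fy': 365.5785777110114, 'cx': 314.4012108341931, 'cy': 200.77784832080755, 'R': array([[-0.04539734, -0.99895915, -0.00443906],
       [-0.97713784,  0.04532871, -0.20771844],
       [ 0.20770345, -0.00509229, -0.97817859]]), 't': array([  34.78711247,  480.83280497, 1220.50839414])}
{'t': 0.1, 'joints': array([ 1.07198119e+00,  2.76528933e-01,  1.50603972e+00,  2.25481036e-05,
        1.36073697e+00, -1.20979134e-01]), 'joint_vel': array([-0.00163669, -0.00205732, -0.0030685 ,  0.00187077, -0.00107698,
       -0.00123308]), 'effort': array([ 1.12037549e-03, -4.17699766e+01, -2.46402866e+01, -3.32540856e-05,
        5.82006003e-03, -3.45310170e-06]), 'eef_pos': array([212.01416972, 534.26477074, 403.91436648]), 'tool_rot': array([ 1.87798505e-01,  9.82207202e-01, -8.12322549e-04, -2.71692743e-04]), 'ft_force': array([-0.23362622, -0.59693636,  0.06855413]), 'ft_torque': array([0.01524998, 0.02567279, 0.00851921]), 'finger_gap': 85.11134628156891}
```

View pics/side0.png

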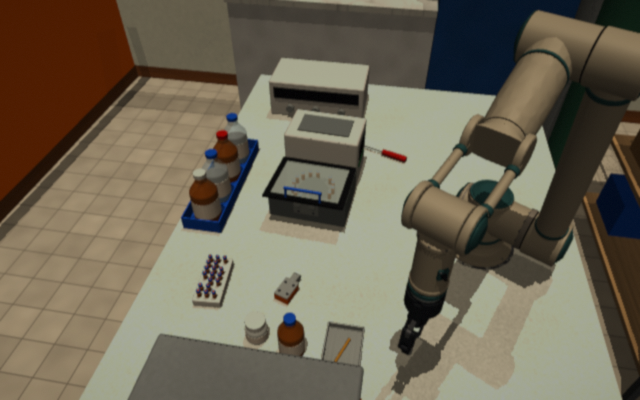

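View pics/top0.png

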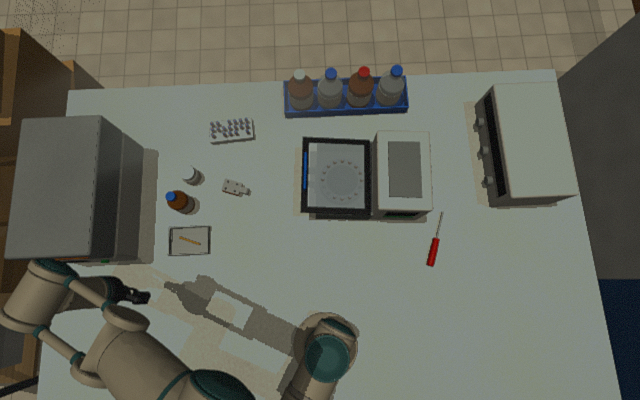

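The side view shows the lid bar at about (303,190), the block at (288,287) and the bottle and jar beside it. The top view shows the bar at (305,170) and the block at (235,187). I'll zoom in next.

```bash
python3 - <<'E'
import cv2,numpy as np
a=cv2.imread("pics/side0.png");b=cv2.imread("pics/top0.png")
def z(im,x,y,w,h,k): return cv2.resize(im[y:y+h,x:x+w],None,fx=k,fy=k,interpolation=cv2.INTER_CUBIC)
cv2.imwrite("pics/z1.png",z(a,255,145,110,90,7))
cv2.imwrite("pics/z2.png",z(a,265,260,50,50,10))
cv2.imwrite("pics/z3.png",z(b,290,125,150,105,5))
cv2.imwrite("pics/z4.png",z(b,210,165,50,40,14))
E
```

```text
(no output)
```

View pics/z1.png

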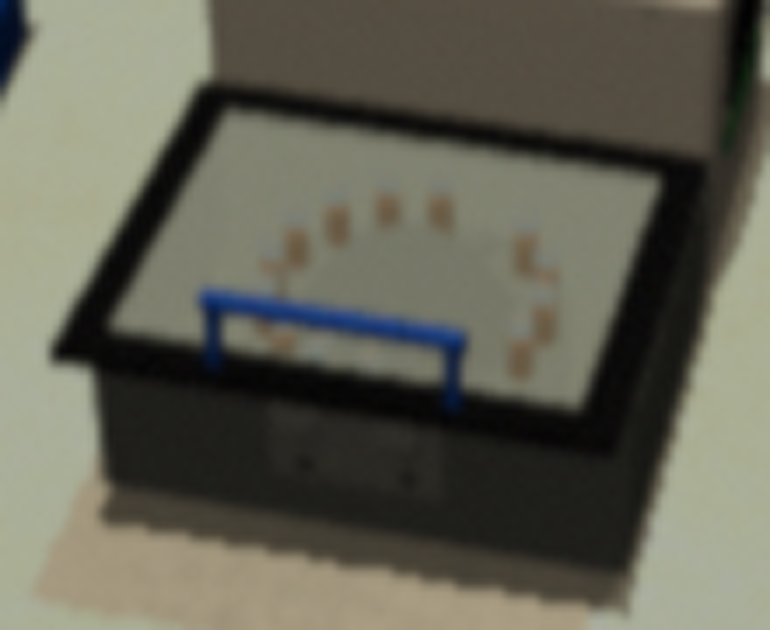

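View pics/z2.png

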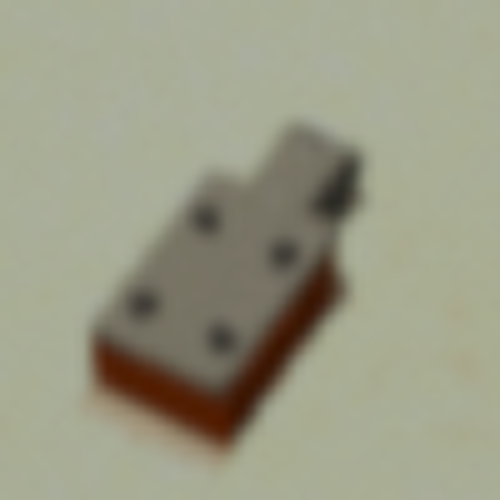

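View pics/z3.png

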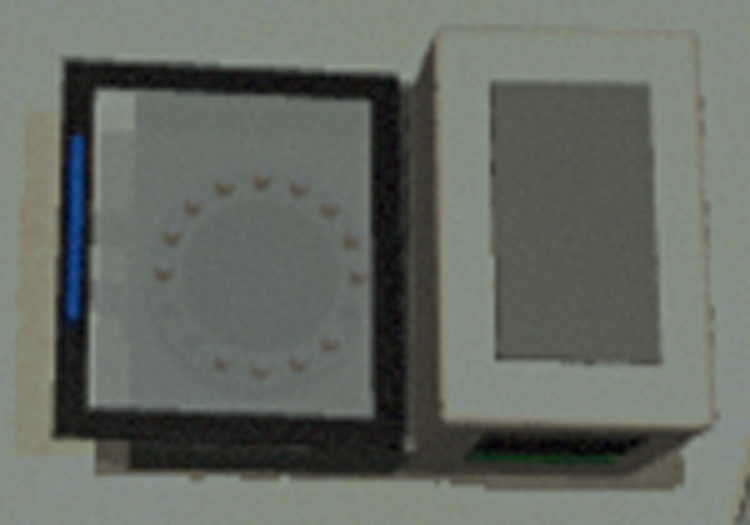

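View pics/z4.png

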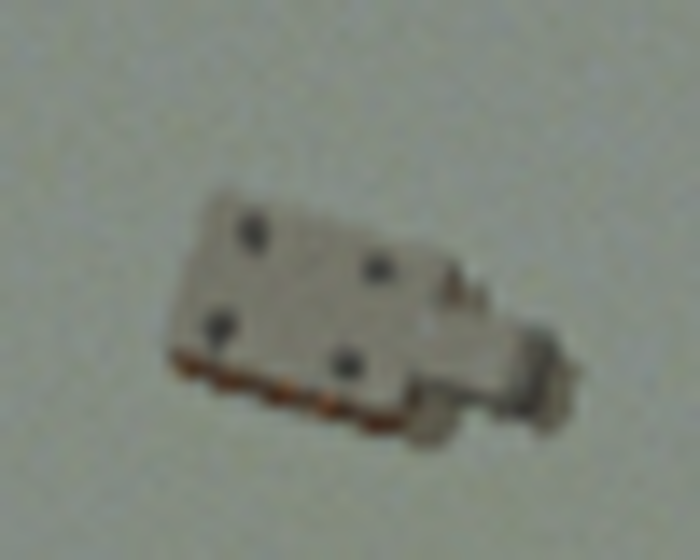

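```bash
cat > h.py <<'E'
import numpy as np,cv2
from bench import bot
C={n:bot.calibration(n) for n in("side","top")}
def ray(n,u,v):
    c=C[n];d=np.array([(u-c['cx'])/c['fx'],(v-c['cy'])/c['fy'],1.]);R=np.array(c['R'])
    return -R.T@c['t'],R.T@d
def onz(n,u,v,z):
    o,d=ray(n,u,v);return o+d*(z-o[2])/d[2]
def proj(n,X):
    c=C[n];p=np.array(c['R'])@np.asarray(X,float)+c['t'];return np.array([c['fx']*p[0]/p[2]+c['cx'],c['fy']*p[1]/p[2]+c['cy']])
def tri(a,b):
    # a=(u,v) in side, b in top -> point, gap
    o1,d1=ray("side",*a);o2,d2=ray("top",*b);d1=d1/np.linalg.norm(d1);d2=d2/np.linalg.norm(d2)
    s=np.linalg.lstsq(np.c_[d1,-d2],o2-o1,rcond=None)[0];p,q=o1+s[0]*d1,o2+s[1]*d2
    return (p+q)/2,np.linalg.norm(p-q)
E
python3 - <<'E'
from h import *
np.set_printoptions(precision=1,suppress=True)
def z3(p):return p[0]/5+290-.4,p[1]/5+125-.4   # cubic resize offset (k-1)/2k
def z1(p):return p[0]/7+255-.43,p[1]/7+145-.43
def z2(p):return p[0]/10+265-.45,p[1]/10+260-.45
def z4(p):return p[0]/14+210-.46,p[1]/14+165-.46
b=cv2.imread("pics/top0.png");a=cv2.imread("pics/side0.png")
for n,im,(x,y,w,h) in(("top",b,(295,140,20,60)),("side",a,(275,180,55,30))):
    hsv=cv2.cvtColor(im,cv2.COLOR_BGR2HSV);m=cv2.inRange(hsv,(100,120,50),(130,255,255));k=np.zeros_like(m);k[y:y+h,x:x+w]=m[y:y+h,x:x+w]
    p=np.argwhere(k)[:,::-1];print(n,len(p),cv2.minAreaRect(p.astype(np.float32)),p.min(0),p.max(0))
    if n=="top":
        for v in(p[:,1].min(),p[:,1].max()):
            print(v,p[p[:,1]==v][:,0], )
        f=np.polyfit(p[:,1],p[:,0],1);e=[onz("top",np.polyval(f,v),v,148) for v in(p[:,1].min()-.4,p[:,1].max()+.4)];print("bar top",e,(e[0]+e[1])/2,np.linalg.norm(e[0]-e[1]),np.degrees(np.arctan2(*(e[0]-e[1])[[1,0]])))
print("bar side",[onz("side",*z1(p),148) for p in((205,299),(462,341))])
print("lid side",[onz("side",*z1(p),113) for p in((202,85),(705,160),(615,452),(52,352))])
print("lid top",[onz("top",*z3(p),113) for p in((65,60),(402,75),(405,440),(55,437))])
print("tower",[onz("top",*z3(p),200) for p in((440,28),(697,35),(714,430),(442,423))])
S2=[(205,218),(284,253),(142,303),(221,340)];S4=[(378,270),(347,366),(254,232),(219,328)]
g=[]
for s,t in zip(S2,S4):
    A=onz("side",*z2(s),30);B=onz("top",*z4(t),30);print("screw",A,B,*tri(z2(s),z4(t)));g.append((A,B))
g=np.array(g);
for i in(0,1):
    q=g[:,i];d=(q[2]+q[3]-q[0]-q[1])/2;e=(q[0]+q[2]-q[1]-q[3])/2;print("mid",q.mean(0),"y dir",np.degrees(np.arctan2(d[1],d[0])),"x dir",np.degrees(np.arctan2(e[1],e[0])),np.linalg.norm(d),np.linalg.norm(e))
print("block corners side",[onz("side",*z2(p),30) for p in((212,168),(337,245),(235,388),(97,330))])
E
```

```text
top 121 ((304.5, 170.5), (37.0, 3.0), 90.0) [303 152] [306 189]
152 [304 305 306]
189 [304]
bar top [array([628.3,  35.7, 148. ]), array([500.3,  45.1, 148. ])] [564.3  40.4 148. ] 128.37886332675765 -4.203731068151895
side 108 ((302.0987854003906, 193.52035522460938), (38.08359146118164, 9.794569969177246), 11.633633613586426) [284 187] [320 202]
bar side [array([626.2,  13.7, 148. ]), array([507.4,  21.1, 148. ])]
lid side [array([ 676.5, -183.3,  113. ]), array([ 420.6, -168.5,  113. ]), array([434.5,  43.3, 113. ]), array([697.5,  23.2, 113. ])]
lid top [array([695.4,  43.2, 113. ]), array([ 673.6, -186.7,  113. ]), array([ 420.6, -169.2,  113. ]), array([433.2,  60. , 113. ])]
tower [array([ 670.6, -198.2,  200. ]), array([ 658.1, -361. ,  200. ]), array([ 403.1, -343.1,  200. ]), array([ 415.1, -178.6,  200. ])]
screw [564.5 284.4  30. ] [561.  287.7  30. ] [562.  287.1  33. ] 3.4587913719228744
screw [539.3 292.7  30. ] [536.2 295.6  30. ] [537.1 295.   32.7] 3.148912831426679
screw [575.2 316.8  30. ] [572.6 319.4  30. ] [573.2 318.8  32.4] 2.637194852520113
screw [550.2 325.4  30. ] [547.7 328.2  30. ] [548.3 327.5  32.7] 2.562835924816739
mid [557.3 304.8  30. ] y dir 71.64016530132496 x dir -18.480373680972694 34.27289431790128 26.46013074599532
mid [554.4 307.7  30. ] y dir 70.3157417545582 x dir -18.57988804324414 34.133721881282824 26.24240859537567
block corners side [array([566.6, 266.4,  30. ]), array([524.9, 287.2,  30. ]), array([542.6, 340.6,  30. ]), array([585.5, 328.1,  30. ])]
```

```bash
python3 - <<'E'
from h import *
np.set_printoptions(precision=1,suppress=True)
def z3(p):return p[0]/5+290-.4,p[1]/5+125-.4
def z1(p):return p[0]/7+255-.43,p[1]/7+145-.43
for n,s,t in(("FL",(52,352),(65,60)),("FR",(615,452),(55,437)),("BL",(202,85),(402,75)),("BR",(705,160),(405,440)),("bar+",(205,299),(78,136)),("bar-",(462,341),(71,322))):
    print(n,*tri(z1(s),z3(t)))
# yaw from bar, tower
print(onz("top",*z3((78,136)),165),onz("top",*z3((71,322)),165))
E
```

```text
FL [689.4  42.9 131.1] 2.4939230428915984
FR [431.5  59.4 128.3] 2.24717935300027
BL [ 676.5 -187.5  109.1] 2.6053376351234934
BR [ 420.6 -169.3  112.4] 0.03657938729517371
bar+ [620.1  35.7 168.2] 0.6096223211016829
bar- [499.9  45.  168.9] 6.658957242888379
[621.6  35.8 165. ] [497.4  45.2 165. ]
```

Request:
step_arm([
  {"travel": [0, 0, 0], "rot": [0, 0, -0.147], "jaw": 1},
  {"travel": [0, 0, 0], "rot": [0, 0, -0.147], "jaw": 1},
  {"travel": [-0.8, -1, 0], "rot": [0, 0, 0], "jaw": 1},
  {"travel": [-0.8, -1, 0], "rot": [0, 0, 0], "jaw": 1},
  {"travel": [-0.8, -1, 0], "rot": [0, 0, 0], "jaw": 1},
])

```text
t: 0.72
eef_pos: [256.0, 470.6, 404.2]
tool_rot: [0.035, 0.999, -0.0, -0.0]
ft_force: [-0.1, -0.1, 0.4]
finger_gap: 85.6
```

Request:
step_arm([
  {"travel": [-0.8, -1, 0], "rot": [0, 0, 0], "jaw": 1},
  {"travel": [-0.8, -1, 0], "rot": [0, 0, 0], "jaw": 1},
  {"travel": [-0.8, -1, 0], "rot": [0, 0, 0], "jaw": 1},
  {"travel": [-0.8, -1, 0], "rot": [0, 0, 0], "jaw": 1},
  {"travel": [-0.8, -1, 0], "rot": [0, 0, 0], "jaw": 1},
])

```text
t: 1.35
eef_pos: [328.9, 365.1, 404.3]
tool_rot: [0.035, 0.999, -0.0, -0.0]
ft_force: [-0.3, 0.4, -0.4]
finger_gap: 85.5
```

Request:
step_arm([
  {"travel": [-0.8, -1, 0], "rot": [0, 0, 0], "jaw": 1},
  {"travel": [-0.8, -1, 0], "rot": [0, 0, 0], "jaw": 1},
  {"travel": [-0.8, -1, 0], "rot": [0, 0, 0], "jaw": 1},
  {"travel": [-0.8, -1, 0], "rot": [0, 0, 0], "jaw": 1},
  {"travel": [-0.8, -1, 0], "rot": [0, 0, 0], "jaw": 1},
])

```text
t: 1.98
eef_pos: [401.7, 259.8, 404.4]
tool_rot: [0.035, 0.999, -0.0, -0.0]
ft_force: [-0.2, 0.3, 0.3]
finger_gap: 85.2
```

Request:
step_arm([
  {"travel": [-0.8, -1, 0], "rot": [0, 0, 0], "jaw": 1},
  {"travel": [-0.8, -1, 0], "rot": [0, 0, 0], "jaw": 1},
  {"travel": [-0.8, -1, 0], "rot": [0, 0, 0], "jaw": 1},
  {"travel": [-0.8, -1, 0], "rot": [0, 0, 0], "jaw": 1},
  {"travel": [-0.8, -1, 0], "rot": [0, 0, 0], "jaw": 1},
])

```text
t: 2.6
eef_pos: [474.5, 154.5, 404.3]
tool_rot: [0.035, 0.999, -0.0, -0.0]
ft_force: [0.2, -0.1, 0.9]
finger_gap: 85.4
```

Request:
step_arm([
  {"travel": [-0.78, -0.9, 0], "rot": [0, 0, 0], "jaw": 1},
  {"travel": [-0.78, -0.9, 0.2], "rot": [0, 0, 0], "jaw": 1},
  {"travel": [-0.78, -0.9, 0.4], "rot": [0, 0, 0], "jaw": 1},
  {"travel": [-0.78, -0.9, 0.5], "rot": [0, 0, 0], "jaw": 1},
  {"travel": [-0.78, -0.9, 0.5], "rot": [0, 0, 0], "jaw": 1},
])

```text
t: 3.22
eef_pos: [546.4, 59.0, 371.8]
tool_rot: [0.035, 0.999, 0.0, -0.0]
ft_force: [0.2, 0.5, 0.3]
finger_gap: 85.3
```

Request:
step_arm([
  {"travel": [-0.78, -0.9, 0.4], "rot": [0, 0, 0], "jaw": 1},
  {"travel": [0, 0, 0], "rot": [0, 0, 0], "jaw": 1},
])

```text
t: 3.48
eef_pos: [561.1, 39.4, 363.5]
tool_rot: [0.036, 0.999, -0.0, -0.001]
ft_force: [-0.8, 0.6, 0.6]
finger_gap: 85.1
```

```bash
cat > shot.py <<'E'
import sys
from h import *
tag=sys.argv[1]
for a in sys.argv[2:]:
    n,x,y,w,h,k=a.split(",");x,y,w,h,k=map(int,(x,y,w,h,k))
    im=bot.snapshot(n)[:,:,::-1];cv2.imwrite(f"pics/{tag}_{n}_full.png",im)
    cv2.imwrite(f"pics/{tag}_{n}.png",cv2.resize(im[y:y+h,x:x+w],None,fx=k,fy=k,interpolation=cv2.INTER_CUBIC))
s=bot.sense();print(s['t'],s['eef_pos'].round(1),s['tool_rot'].round(4),s['ft_force'].round(1),s['finger_gap'].round(1))
E
python3 shot.py a side,250,130,120,100,6 top,270,110,120,110,5
```

```text
Traceback (most recent call last):
  File "shot.py", line 8, in <module>
    s=bot.sense();print(s['t'],s['eef_pos'].round(1),s['tool_rot'].round(4),s['ft_force'].round(1),s['finger_gap'].round(1))
                                                                                                   ^^^^^^^^^^^^^^^^^^^^^
AttributeError: 'float' object has no attribute 'round'
```

View pics/a_side.png

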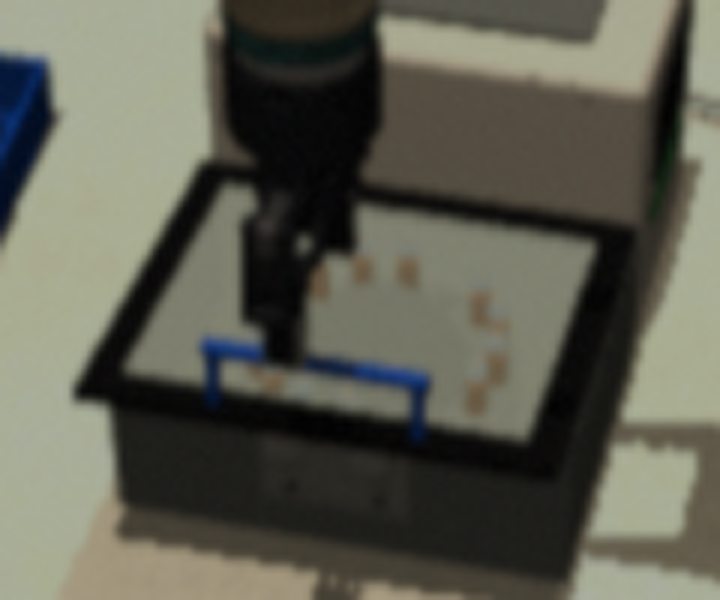

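View pics/a_top.png

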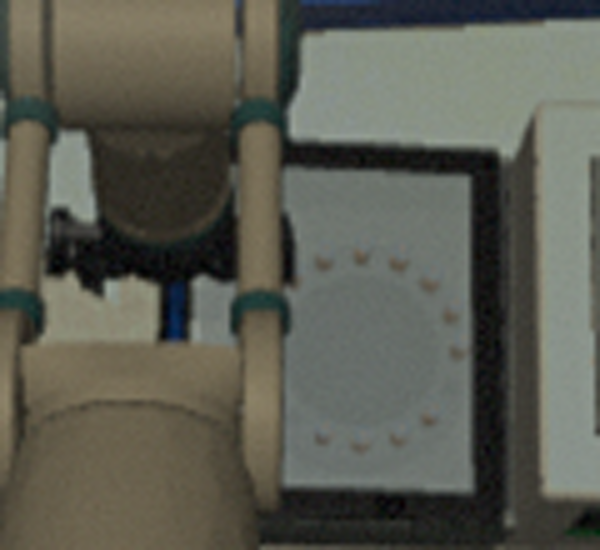

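The gripper straddles the bar. In the side view the front finger hides its middle, and in the top view the bar at (175,310) lies between the fingers. I'll descend and pinch it.

Request:
step_arm([
  {"travel": [0, 0, 0.8], "jaw": 1},
  {"travel": [0, 0, 0.8], "jaw": 1},
  {"travel": [0, 0, 0.4], "jaw": -1},
  {"travel": [0, 0, 0], "jaw": -1},
  {"travel": [0, 0, 0], "jaw": -1},
], squeeze=40)

```text
invalid input
```

Request:
step_arm([
  {"travel": [0, 0, 0], "jaw": -1},
  {"travel": [0, 0, 0], "jaw": -1},
  {"travel": [0, 0, 0], "jaw": -1},
])

```text
invalid input
```

Request:
step_arm([
  {"travel": [0, 0, 0.8], "rot": [0, 0, 0], "jaw": 1},
  {"travel": [0, 0, 0.8], "rot": [0, 0, 0], "jaw": 1},
  {"travel": [0, 0, 0.4], "rot": [0, 0, 0], "jaw": -1},
  {"travel": [0, 0, 0], "rot": [0, 0, 0], "jaw": -1},
  {"travel": [0, 0, 0], "rot": [0, 0, 0], "jaw": -1},
], squeeze=40)

```text
t: 4.2
eef_pos: [560.3, 41.0, 325.0]
tool_rot: [0.035, 0.999, 0.0, 0.0]
ft_force: [-0.2, 0.2, 0.4]
finger_gap: 32.1
```

Request:
step_arm([
  {"travel": [0, 0, 0], "rot": [0, 0, 0], "jaw": -1},
  {"travel": [0, 0, 0], "rot": [0, 0, 0], "jaw": -1},
  {"travel": [0, 0, 0], "rot": [0, 0, 0], "jaw": -1},
])

```text
t: 4.58
eef_pos: [560.3, 40.4, 325.1]
tool_rot: [0.035, 0.999, -0.001, 0.001]
ft_force: [0.6, -4.5, 0.6]
finger_gap: 8.2
```

Request:
step_arm([
  {"travel": [0, -0.226, -0.69], "rot": [0, 0, 0], "jaw": -1},
  {"travel": [0, -0.27, -0.674], "rot": [0, 0, 0], "jaw": -1},
  {"travel": [0, -0.313, -0.655], "rot": [0, 0, 0], "jaw": -1},
  {"travel": [0, -0.355, -0.633], "rot": [0, 0, 0], "jaw": -1},
  {"travel": [0, -0.395, -0.609], "rot": [0, 0, 0], "jaw": -1},
])

```text
t: 5.2
eef_pos: [558.1, 10.0, 391.1]
tool_rot: [0.035, 0.999, 0.001, 0.001]
ft_force: [6.0, 1.6, -7.2]
finger_gap: 8.7
```

Request:
step_arm([
  {"travel": [0, -0.434, -0.582], "rot": [0, 0, 0], "jaw": -1},
  {"travel": [0, -0.471, -0.553], "rot": [0, 0, 0], "jaw": -1},
  {"travel": [0, -0.505, -0.521], "rot": [0, 0, 0], "jaw": -1},
  {"travel": [0, -0.538, -0.488], "rot": [0, 0, 0], "jaw": -1},
  {"travel": [0, -0.568, -0.452], "rot": [0, 0, 0], "jaw": -1},
])

```text
t: 5.82
eef_pos: [554.6, -38.6, 444.1]
tool_rot: [0.035, 0.999, 0.004, 0.002]
ft_force: [4.9, 6.7, -0.5]
finger_gap: 8.2
```

Request:
step_arm([
  {"travel": [0, -0.597, -0.413], "rot": [0, 0, 0], "jaw": -1},
  {"travel": [0, -0.622, -0.374], "rot": [0, 0, 0], "jaw": -1},
  {"travel": [0, -0.645, -0.333], "rot": [0, 0, 0], "jaw": -1},
  {"travel": [0, -0.665, -0.291], "rot": [0, 0, 0], "jaw": -1},
  {"travel": [0, -0.683, -0.247], "rot": [0, 0, 0], "jaw": -1},
])

```text
t: 6.45
eef_pos: [549.8, -101.4, 480.0]
tool_rot: [0.034, 0.999, 0.005, 0.004]
ft_force: [3.4, 10.0, 10.5]
finger_gap: 8.4
```

```bash
sed -i "s/,s\['finger_gap'\].round(1)/,s['finger_gap']/" shot.py; python3 shot.py b side,250,90,120,140,4
```

```text
6.5 [ 549.7 -103.   480.8] [0.0345 0.9994 0.0033 0.0041] [ 1.4  7.6 13.2] 8.113299504938361
```

View pics/b_side.png

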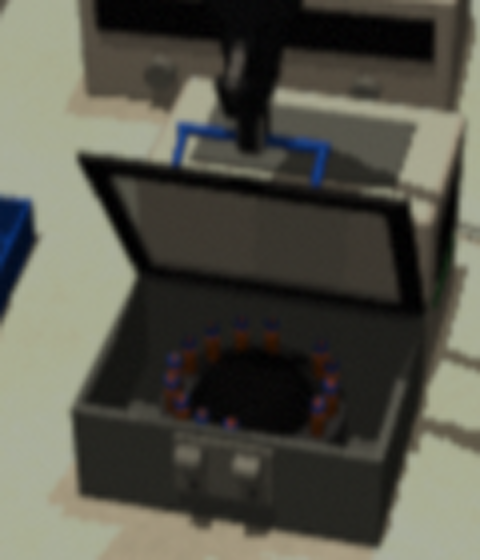

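```bash
cat > lid.py <<'E'
from h import *
H=np.array([545,-175.8,105]);yw=np.radians(-4.1);ex=np.array([np.cos(yw),np.sin(yw),0]);ey=np.array([-np.sin(yw),np.cos(yw),0])
def lidang(px,xs,L,N,n="side"):
    o,d=ray(n,*px);s=((H-o)@ex+xs)/(d@ex);p=o+s*d-H;Y,Z=p@ey,p[2]
    return np.degrees(np.arctan2(Z,Y)-np.arctan2(N,L)),np.hypot(Y,Z),np.hypot(L,N)
def az(p,k,x,y):return p[0]/k+x-(k-1)/2/k,p[1]/k+y-(k-1)/2/k
E
python3 - <<'E'
from lid import *
for p,xs in(((181,126),60),((328,146),-60)):print(lidang(az(p,4,250,90),xs,220,43))
for p,xs in(((80,155),130),((402,197),-130)):print(lidang(az(p,4,250,90),xs,230,4))
for p,xs in(((143,275),130),((424,313),-130)):print(lidang(az(p,4,250,90),xs,0,4))
# proj check: pred for angle 60
for a in(55,60,65):
    a=np.radians(a)
    print([proj("side",H+ex*x+ey*(220*np.cos(a)-43*np.sin(a))+np.array([0,0,220*np.sin(a)+43*np.cos(a)])) for x in(60,-60)])
print(az((181,126),4,250,90),az((328,146),4,250,90))
E
```

```text
(np.float64(59.49701605491433), np.float64(227.44745219257948), np.float64(224.1628872048181))
(np.float64(56.86460360138819), np.float64(244.74907865256176), np.float64(224.1628872048181))
(np.float64(59.516065378450485), np.float64(230.77730785369846), np.float64(230.0347799790284))
(np.float64(55.28196338498192), np.float64(287.8734293369574), np.float64(230.0347799790284))
(np.float64(-231.62642044983892), np.float64(15.836064599825297), np.float64(4.0))
(np.float64(-41.696912735453516), np.float64(36.938370877392515), np.float64(4.0))
[array([293.57599089, 126.44859505]), array([331.59110235, 132.01535526])]
[array([295.17654164, 121.28048189]), array([332.99984083, 126.74249637])]
[array([296.82738718, 116.51757437]), array([334.42331874, 121.87626019])]
(294.875, 121.125) (331.625, 126.125)
```

The bar ends match the projection for 60° to within a pixel. I'll open partly and lift off.

Request:
step_arm([
  {"travel": [0, 0, 0], "rot": [0, 0, 0], "jaw": -0.3},
  {"travel": [0, 0, 0], "rot": [0, 0, 0], "jaw": -0.3},
  {"travel": [0, 0, -0.3], "rot": [0, 0, 0], "jaw": -0.3},
  {"travel": [0, 0, -0.8], "rot": [0, 0, 0], "jaw": -0.3},
  {"travel": [0, 0, -1], "rot": [0, 0, 0], "jaw": -0.3},
])

```text
t: 7.12
eef_pos: [549.9, -104.5, 518.0]
tool_rot: [0.035, 0.999, 0.0, -0.0]
ft_force: [-0.3, -0.7, 0.2]
finger_gap: 29.9
```

Request:
step_arm([
  {"travel": [0, 0.4, -0.8], "rot": [0, 0, 0], "jaw": 0.3},
  {"travel": [0, 0.8, -0.4], "rot": [0, 0, 0], "jaw": 1},
  {"travel": [0, 1, 0], "rot": [0, 0, 0], "jaw": 1},
  {"travel": [0, 1, 0], "rot": [0, 0, 0], "jaw": 1},
  {"travel": [0, 1, 0], "rot": [0, 0, 0], "jaw": 1},
])

```text
t: 7.75
eef_pos: [555.7, -18.8, 540.3]
tool_rot: [0.035, 0.999, 0.0, -0.001]
ft_force: [0.2, -0.4, -0.7]
finger_gap: 85.3
```

```bash
python3 shot.py c side,250,90,120,140,4 top,270,110,120,110,5
```

```text
7.85 [555.8 -18.2 540.6] [ 3.330e-02  9.994e-01  6.000e-04 -4.000e-04] [-1.8  0.4  0.1] 85.41964276651645
```

View pics/c_side.png

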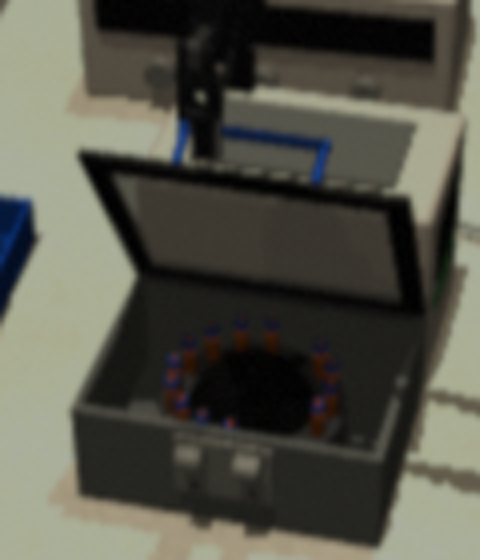

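The lid stands by itself with its edge unchanged, and the fixed knuckles are now visible at (187,455) and (245,463) in the crop. Next is the block.

Request:
step_arm([
  {"travel": [0, 1, 0], "rot": [0, 0, 0], "jaw": 1},
  {"travel": [0, 1, 0], "rot": [0, 0, 0], "jaw": 1},
  {"travel": [0, 1, 0], "rot": [0, 0, 0], "jaw": 1},
  {"travel": [0, 1, 0], "rot": [0, 0, 0], "jaw": 1},
  {"travel": [0, 1, 0], "rot": [0, 0, 0], "jaw": 1},
])

```text
t: 8.48
eef_pos: [562.8, 80.6, 541.0]
tool_rot: [0.035, 0.999, 0.0, 0.0]
ft_force: [-0.3, -0.2, 0.4]
finger_gap: 85.3
```

Request:
step_arm([
  {"travel": [0, 0, 1], "rot": [0, 0, 0.1745], "jaw": 1},
  {"travel": [0, 0, 1], "rot": [0, 0, 0.1745], "jaw": 1},
  {"travel": [0, 0, 1], "rot": [0, 0, 0.1745], "jaw": 1},
  {"travel": [0, 0, 1], "rot": [0, 0, 0.1745], "jaw": 1},
  {"travel": [0, 0, 1], "rot": [0, 0, 0.1745], "jaw": 1},
])

```text
t: 9.1
eef_pos: [562.8, 79.9, 440.4]
tool_rot: [0.475, 0.88, 0.0, 0.0]
ft_force: [0.1, -0.2, -1.1]
finger_gap: 85.4
```

Request:
step_arm([
  {"travel": [0, 0, 0], "rot": [0, 0, 0.1745], "jaw": 1},
  {"travel": [0, 0, 0], "rot": [0, 0, 0.1745], "jaw": 1},
  {"travel": [0, 0, 0], "rot": [0, 0, 0.1745], "jaw": 1},
  {"travel": [0, 0, 0], "rot": [0, 0, 0.1745], "jaw": 1},
  {"travel": [0, 0, 0], "rot": [0, 0, 0.1745], "jaw": 1},
])

```text
t: 9.72
eef_pos: [562.9, 79.9, 441.0]
tool_rot: [0.814, 0.58, 0.0, -0.0]
ft_force: [-0.5, 0.1, 0.2]
finger_gap: 85.5
```

```bash
python3 shot.py d side,270,170,50,60,10 top,290,120,120,100,6
python3 - <<'E'
from h import *
from scipy.spatial.transform import Rotation as R
s=bot.sense();M=R.from_quat(s['tool_rot']).as_matrix();print(M.round(4),s['joints'].round(2))
d=np.array([555.5,306.5,s['eef_pos'][2]])-s['eef_pos'];print(M.T@d)
E
```

```text
9.825 [562.8  79.8 441. ] [ 0.8125  0.583   0.     -0.    ] [-0.  -0.3 -0. ] 85.22981629793762
[[ 3.202e-01  9.474e-01  0.000e+00]
 [ 9.474e-01 -3.202e-01  1.000e-04]
 [ 1.000e-04 -0.000e+00 -1.000e+00]] [0.02 0.25 1.45 0.   1.44 0.34]
[ 2.12401191e+02 -7.95342899e+01  2.55498234e-02]
```

View pics/d_side.png

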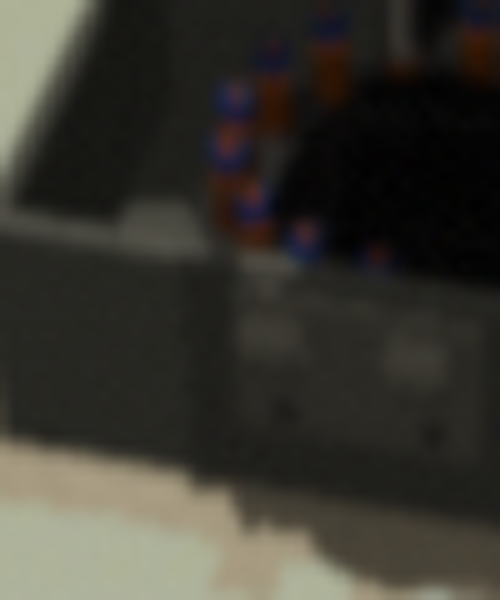

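View pics/d_top.png

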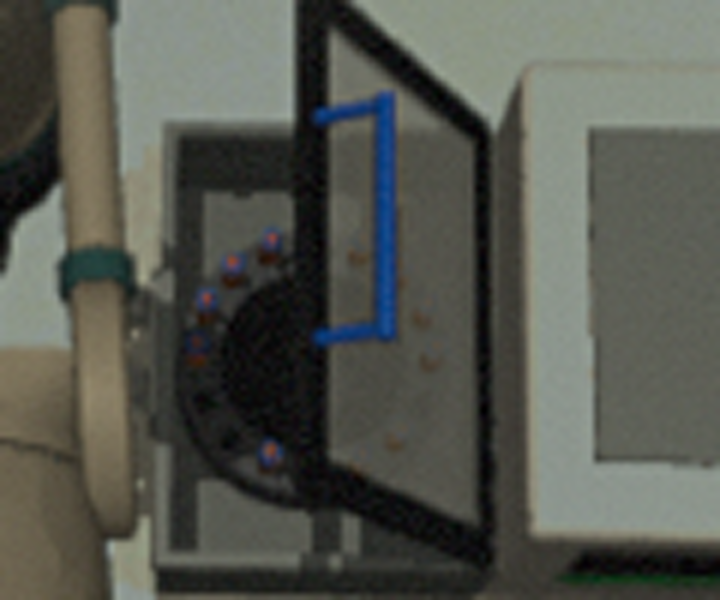

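```bash
python3 - <<'E'
from h import *
for n,a,b in(("bottlecap",(290.5,318),(171,197)),("jarcap",(255,319),(189,173))):print(n,*tri(a,b))
E
```

```text
bottlecap [497.93323352 474.83527635 144.82288032] 4.165585747154752
jarcap [601.04711636 445.58062929  68.27133957] 6.9392039032308945
```

Request:
step_arm([
  {"travel": [0.965, -0.3615, 0], "rot": [0, 0, 0], "jaw": 1},
  {"travel": [0.965, -0.3615, 0], "rot": [0, 0, 0], "jaw": 1},
  {"travel": [0.965, -0.3615, 0], "rot": [0, 0, 0], "jaw": 1},
  {"travel": [0.965, -0.3615, 0], "rot": [0, 0, 0], "jaw": 1},
  {"travel": [0.965, -0.3615, 0], "rot": [0, 0, 0], "jaw": 1},
])

```text
t: 10.45
eef_pos: [559.3, 183.9, 441.0]
tool_rot: [0.812, 0.583, 0.0, -0.0]
ft_force: [0.1, -0.5, -0.5]
finger_gap: 85.5
```

Request:
step_arm([
  {"travel": [0.965, -0.3615, 0], "rot": [0, 0, 0], "jaw": 1},
  {"travel": [0.965, -0.3615, 0.2], "rot": [0, 0, 0], "jaw": 1},
  {"travel": [0.965, -0.3615, 0.5], "rot": [0, 0, 0], "jaw": 1},
  {"travel": [0.965, -0.3615, 0.9], "rot": [0, 0, 0], "jaw": 1},
  {"travel": [0.965, -0.3615, 1], "rot": [0, 0, 0], "jaw": 1},
])

```text
t: 11.08
eef_pos: [556.0, 286.4, 387.2]
tool_rot: [0.813, 0.583, -0.0, -0.0]
ft_force: [-0.4, 0.3, 0.3]
finger_gap: 85.2
```

Request:
step_arm([
  {"travel": [0.965, -0.3615, 1], "rot": [0, 0, 0], "jaw": 1},
  {"travel": [0, 0, 1], "rot": [0, 0, 0], "jaw": 1},
  {"travel": [0, 0, 1], "rot": [0, 0, 0], "jaw": 1},
  {"travel": [0, 0, 1], "rot": [0, 0, 0], "jaw": 1},
  {"travel": [0, 0, 0.9], "rot": [0, 0, 0], "jaw": 1},
])

```text
t: 11.7
eef_pos: [555.2, 306.3, 288.9]
tool_rot: [0.813, 0.583, -0.001, -0.0]
ft_force: [0.5, -0.8, 0.2]
finger_gap: 85.4
```

```bash
python3 shot.py e side,240,160,120,150,4 top,210,120,130,100,6
python3 - <<'E'
from h import *
from scipy.spatial.transform import Rotation as R
s=bot.sense();M=R.from_quat(s['tool_rot']).as_matrix();print(M.round(4),s['joints'].round(2))
d=np.array([555.5,306.5,s['eef_pos'][2]])-s['eef_pos'];print(M.T@d)
E
```

```text
11.8 [554.5 305.9 287.6] [ 8.126e-01  5.828e-01 -2.900e-03 -7.000e-04] [-0.3 -0.4 -0. ] 85.3910733590239
[[ 0.3206  0.9472 -0.0055]
 [ 0.9472 -0.3206 -0.0022]
 [-0.0039 -0.0045 -1.    ]] [0.39 0.44 1.55 0.   1.16 0.72]
[ 0.86094977  0.74730187 -0.00673733]
```

View pics/e_side.png

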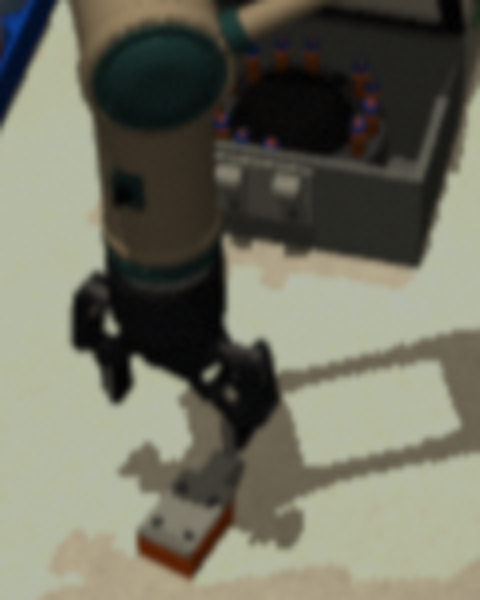

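View pics/e_top.png

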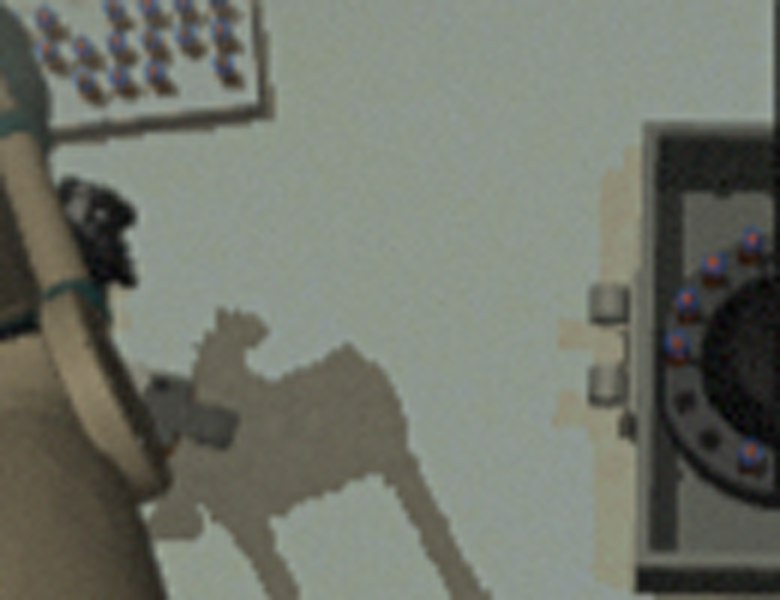

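```bash
python3 - <<'E'
import cv2
a=cv2.imread("pics/e_top_full.png")[160:200,300:325];cv2.imwrite("pics/k_top.png",cv2.resize(a,None,fx=15,fy=15,interpolation=cv2.INTER_CUBIC))
a=cv2.imread("pics/c_side_full.png")[190:230,280:330];cv2.imwrite("pics/k_side.png",cv2.resize(a,None,fx=14,fy=14,interpolation=cv2.INTER_CUBIC))
import numpy as np
from h import *
for n in C: print(n,-np.array(C[n]['R']).T@C[n]['t'])
E
```

```text
side [ 313.14234528 1103.27608535 1137.01800061]
top [ 217.91536418   19.17055723 1293.90743621]
```

View pics/k_top.png

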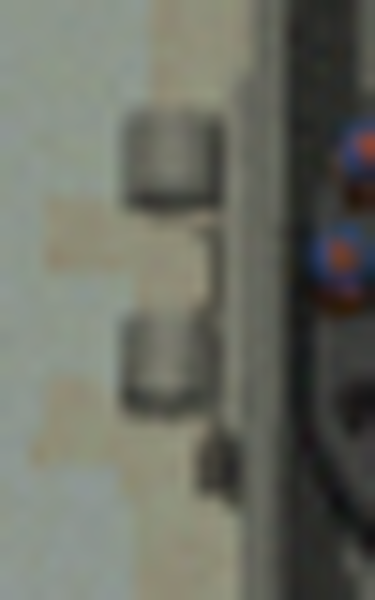

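View pics/k_side.png

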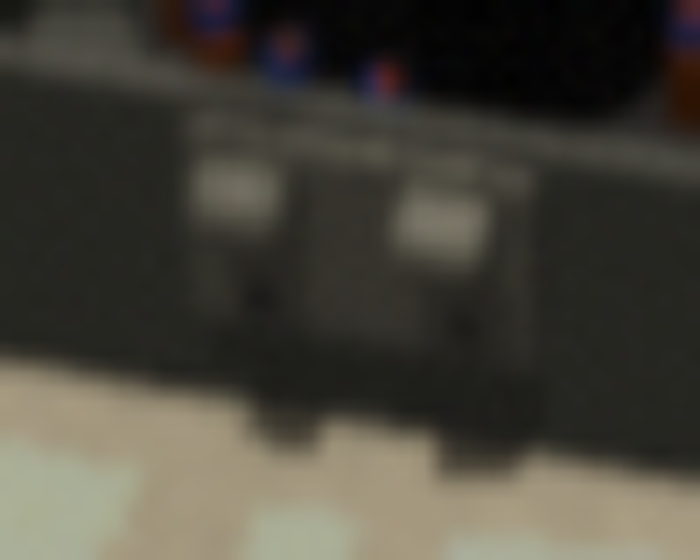

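```bash
python3 - <<'E'
from lid import *
def k(p):return az(p,15,300,160)
U=onz("top",*k((171,108)),95);L=onz("top",*k((166,318)),95);print(U,L,np.linalg.norm(U-L))
d=(U-L)/np.linalg.norm(U-L);print("yaw",np.degrees(np.arctan2(d[1],d[0])))
for dd in(ex,):print("gap",L+14*dd,U-34*dd)
# near end faces: lowest visible point ~ bottom of face; 
print("near bottoms",onz("top",*k((170,212)),76),onz("top",*k((166,415)),76))
# side: knuckle bright blob centres (lit upper side), triangulate using mid pixels
def s(p):return az(p,14,280,190)
for p in((237,192),(440,225)):
    print("side z=90",onz("side",*s(p),90))
print("pred hinge", H+ey*196.5)
print("proj pred to side", [ (proj("side",H+ey*196.5+ex*x+np.array([0,0,-20.]))-[280-.46,190-.46])*14 for x in(24,-24)])
E
```

```text
[591.95792743  19.37387198  95.        ] [542.52671471  22.6545459   95.        ] 49.539959751735736
yaw -3.7970646497076737
gap [556.49088567  21.65358168  95.        ] [558.04494081  21.80478509  95.        ]
near bottoms [572.89792422  20.69424005  76.        ] [524.72994252  23.70266169  76.        ]
side z=90 [586.59081368  18.42644079  90.        ]
side z=90 [538.6136739   21.04912535  90.        ]
pred hinge [559.04924781  20.19711385 105.        ]
proj pred to side [array([252.96510978, 209.83639147]), array([454.55861469, 245.21177828])]
```

The top view puts the gap at about (557.5, 21.5) and the side view reads about 3 mm further in x. The block's screws showed the same bias between cameras, so I'll do the final alignment as a relative measurement. Now descending onto the block.

Request:
step_arm([
  {"travel": [0, 0, 1], "rot": [0, 0, 0], "jaw": 1},
  {"travel": [0, 0, 1], "rot": [0, 0, 0], "jaw": 1},
  {"travel": [0, 0, 1], "rot": [0, 0, 0], "jaw": 1},
  {"travel": [0, 0, 0.8], "rot": [0, 0, 0], "jaw": 1},
  {"travel": [0, 0, 0.4], "rot": [0, 0, 0], "jaw": 1},
])

```text
t: 12.42
eef_pos: [555.4, 305.9, 206.1]
tool_rot: [0.813, 0.583, -0.0, -0.0]
ft_force: [-0.2, 0.2, 0.2]
finger_gap: 85.2
```

Request:
step_arm([
  {"travel": [0, 0, 0], "rot": [0, 0, 0], "jaw": 1},
  {"travel": [0, 0, 0], "rot": [0, 0, 0], "jaw": 1},
])

```text
t: 12.68
eef_pos: [555.9, 305.9, 207.7]
tool_rot: [0.813, 0.583, 0.001, 0.0]
ft_force: [-0.1, 0.7, -0.0]
finger_gap: 85.3
```

```bash
python3 shot.py f side,250,230,80,90,6 
```

```text
12.725 [555.9 305.9 207.8] [8.126e-01 5.828e-01 9.000e-04 2.000e-04] [-0.2 -0.2  0.4] 84.86754284504465
```

View pics/f_side.png

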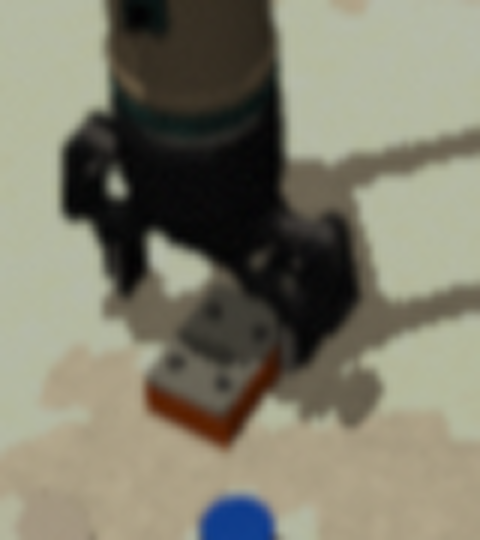

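Request:
step_arm([
  {"travel": [0, 0, 0.7], "rot": [0, 0, 0], "jaw": 1},
  {"travel": [0, 0, 0.6], "rot": [0, 0, 0], "jaw": 1},
  {"travel": [0, 0, 0.34], "rot": [0, 0, 0], "jaw": 1},
  {"travel": [0, 0, 0], "rot": [0, 0, 0], "jaw": -1},
  {"travel": [0, 0, 0], "rot": [0, 0, 0], "jaw": -1},
], squeeze=60)

```text
t: 13.35
eef_pos: [555.7, 305.8, 174.3]
tool_rot: [0.813, 0.583, 0.0, 0.0]
ft_force: [-0.2, 0.1, -0.5]
finger_gap: 51.7
```

Request:
step_arm([
  {"travel": [0, 0, 0], "rot": [0, 0, 0], "jaw": -1},
  {"travel": [0, 0, 0], "rot": [0, 0, 0], "jaw": -1},
  {"travel": [0, 0, 0], "rot": [0, 0, 0], "jaw": -1},
])

```text
t: 13.72
eef_pos: [555.8, 305.9, 174.8]
tool_rot: [0.813, 0.583, 0.001, 0.0]
ft_force: [-0.5, 0.3, 2.5]
finger_gap: 45.0
```

Gripped at a gap of 45 mm. Now lift, turn and carry it to a stand-off in front of the gap.

Request:
step_arm([
  {"travel": [0, 0, -0.6], "rot": [0, 0, 0], "jaw": -1},
  {"travel": [0, 0, -1], "rot": [0, 0, 0], "jaw": -1},
  {"travel": [0, 0, -1], "rot": [0, 0, 0], "jaw": -1},
  {"travel": [0, 0, -0.65], "rot": [0, 0, -0.1225], "jaw": -1},
  {"travel": [0, 0, 0], "rot": [0, 0, -0.1225], "jaw": -1},
])

```text
t: 14.35
eef_pos: [555.8, 305.8, 240.8]
tool_rot: [0.73, 0.684, 0.001, 0.0]
ft_force: [0.0, -0.0, -3.3]
finger_gap: 44.6
```

Request:
step_arm([
  {"travel": [-0.94, 0.128, 0], "rot": [0, 0, 0], "jaw": -1},
  {"travel": [-0.94, 0.128, 0], "rot": [0, 0, 0], "jaw": -1},
  {"travel": [-0.94, 0.128, 0], "rot": [0, 0, 0], "jaw": -1},
  {"travel": [-0.94, 0.128, 0], "rot": [0, 0, 0], "jaw": -1},
  {"travel": [-0.94, 0.128, 0], "rot": [0, 0, 0], "jaw": -1},
])

```text
t: 14.98
eef_pos: [561.8, 209.4, 239.2]
tool_rot: [0.732, 0.682, -0.0, -0.0]
ft_force: [0.5, -0.2, -3.1]
finger_gap: 44.7
```

Request:
step_arm([
  {"travel": [-0.94, 0.128, 0], "rot": [0, 0, 0], "jaw": -1},
  {"travel": [-0.94, 0.128, 0], "rot": [0, 0, 0], "jaw": -1},
  {"travel": [-0.94, 0.128, 0], "rot": [0, 0, 0], "jaw": -1},
  {"travel": [-0.94, 0.128, 0], "rot": [0, 0, 0], "jaw": -1},
  {"travel": [0, 0, 0], "rot": [0, 0, 0], "jaw": -1},
])

```text
t: 15.6
eef_pos: [566.9, 133.8, 239.2]
tool_rot: [0.732, 0.681, -0.0, 0.0]
ft_force: [-0.9, 0.2, -2.8]
finger_gap: 44.5
```

```bash
python3 shot.py g side,260,160,90,90,7 top,270,150,60,50,12 
```

```text
15.7 [566.8 135.2 239.2] [ 7.317e-01  6.817e-01  2.000e-04 -2.000e-04] [-0.8 -0.2 -2.5] 44.98509147116324
```

View pics/g_side.png

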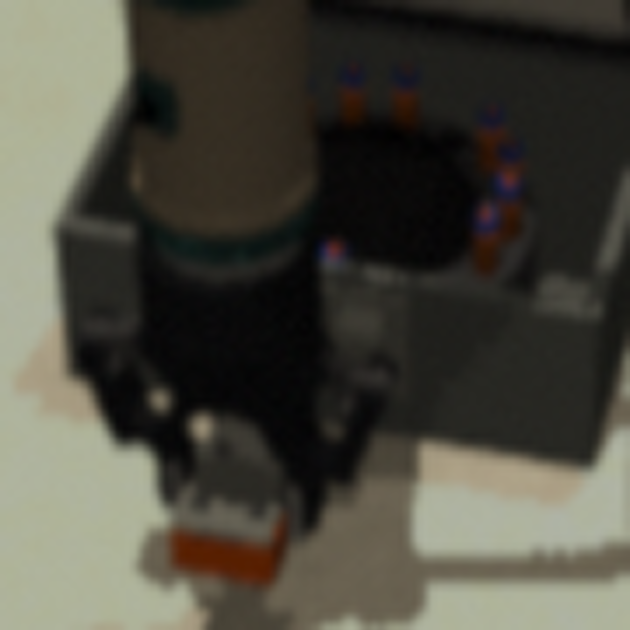

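View pics/g_top.png

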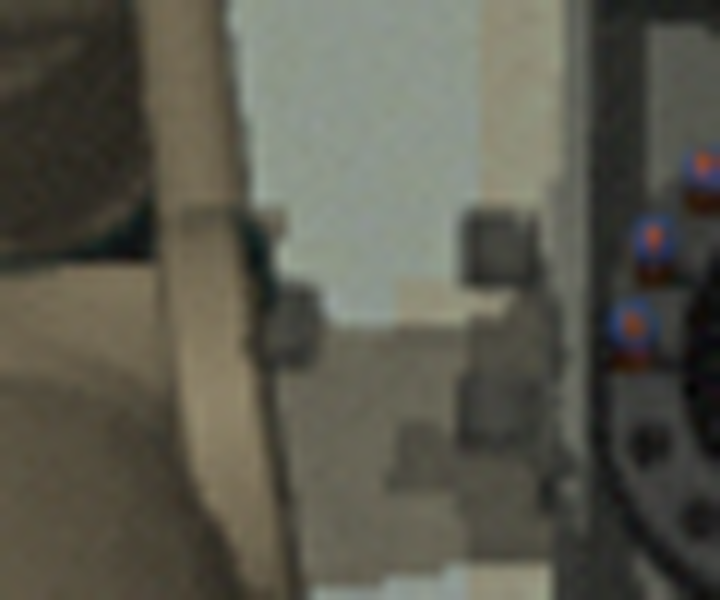

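```bash
python3 - <<'E'
import cv2,numpy as np
a=cv2.imread("pics/g_top_full.png")[160:195,288:320];a=cv2.resize(a,None,fx=16,fy=16,interpolation=cv2.INTER_CUBIC)
cv2.imwrite("pics/g_topz.png",np.clip((a.astype(float)-30)*1.8,0,255).astype(np.uint8))
E
```

```text
(no output)
```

View pics/g_topz.png

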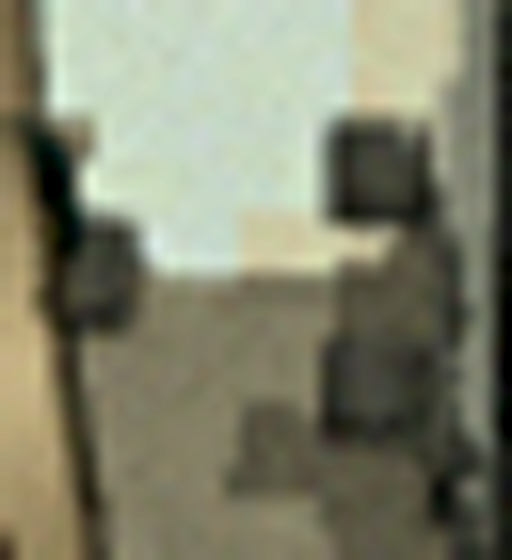

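```bash
python3 - <<'E'
from lid import *
from scipy.spatial.transform import Rotation as Ro
def k(p):return az(p,16,288,160)
U=onz("top",*k((378,120)),95);L=onz("top",*k((371,333)),95)
print(U,L,np.linalg.norm(U-L))
g=(L+14*ex+U-34*ex)/2;print("gap",g)
Ub=onz("top",*k((378,222)),76);Lb=onz("top",*k((371,435)),76);gb=(Ub-14*ex+Lb+34*ex)/2;print("gap from bottoms",gb)
far=onz("top",*k((95,215)),95)-11*ex;bot=onz("top",*k((95,335)),76)+11*ex;bot2=onz("top",*k((95,330)),76)+11*ex
right=onz("top",*k((143,275)),85)
print("loose c from far",far,"from bottom",bot,bot2,"right edge y",right)
s=bot.sense();M=Ro.from_quat(s['tool_rot']).as_matrix();p=s['eef_pos']
eye=p+M@np.array([-54.5,0,154.8]);print("eye by arm",eye,"tool y ang",np.degrees(np.arctan2(M[1,1],M[0,1])))
E
```

```text
[590.86071213  18.65847753  95.        ] [543.87394423  22.19291197  95.        ] 47.119513844180645
gap [557.39292035  21.14066919  95.        ]
gap from bottoms [560.0737301  20.722071   76.       ]
loose c from far [561.62560188  80.59060222  95.        ] from bottom [562.33749697  80.87892808  76.        ] [563.45163118  80.84157151  76.        ] right edge y [561.71918843  70.47822141  85.        ]Traceback (most recent call last):
  File "<stdin>", line 11, in <module>
AttributeError: 'numpy.ndarray' object has no attribute 'sense'
```

Top view: the loose eye is at (562.3, 80.7), which agrees with the arm's own (563, 80.8) within 1 mm. The gap is at about (559, 21). I'll move in 36 mm and check again.

Request:
step_arm([
  {"travel": [-0.6, 0.02, -0.03], "rot": [0, 0, 0], "jaw": -1},
  {"travel": [-0.6, 0.02, 0], "rot": [0, 0, 0], "jaw": -1},
  {"travel": [-0.6, 0, 0], "rot": [0, 0, 0], "jaw": -1},
  {"travel": [0, 0, 0], "rot": [0, 0, 0], "jaw": -1},
  {"travel": [0, 0, 0], "rot": [0, 0, 0], "jaw": -1},
])

```text
t: 16.32
eef_pos: [565.0, 99.3, 239.9]
tool_rot: [0.732, 0.682, 0.0, -0.0]
ft_force: [0.4, -0.8, -2.9]
finger_gap: 44.7
```

```bash
python3 shot.py i side,260,160,90,90,7 top,295,158,26,38,16
python3 - <<'E'
import cv2,numpy as np
a=cv2.imread("pics/i_top.png")
cv2.imwrite("pics/i_topz.png",np.clip((a.astype(float)-30)*1.8,0,255).astype(np.uint8)[:600])
E
```

```text
16.425 [565.   99.6 239.8] [ 7.314e-01  6.820e-01  1.000e-04 -1.000e-04] [ 0.6 -0.8 -2.9] 44.81334435220779
```

View pics/i_topz.png

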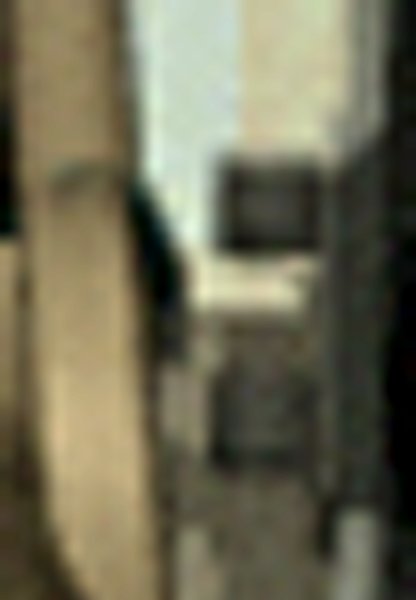

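View pics/i_side.png

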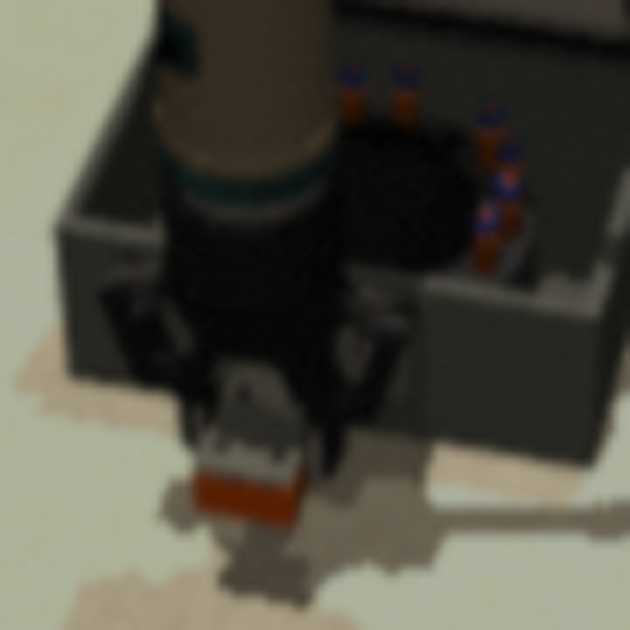

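```bash
python3 - <<'E'
from lid import *
import bench
from scipy.spatial.transform import Rotation as Ro
s=bench.bot.sense();M=Ro.from_quat(s['tool_rot']).as_matrix();p=s['eef_pos']
for n,q in(("TL orange",(30.5,-1,-11)),("BL",(30.5,-1,15)),("BR",(30.5,1,15)),("TR",(30.5,1,-11))):
    # tool y points +x world = left in side view
    X=p+M@np.array([q[0],-q[1]*23,159.8+q[2]]);u=proj("side",X);print(n,X.round(1),((u-[260-.43,160-.43])*7).round(0),'biased',((proj("side",X+[-3,3,0])-[260-.43,160-.43])*7).round(0))
E
python3 - <<'E'
import cv2
a=cv2.imread("pics/i_side_full.png")[215:240,280:310];cv2.imwrite("pics/i_sz.png",cv2.resize(a,None,fx=20,fy=20,interpolation=cv2.INTER_CUBIC))
E
```

```text
TL orange [590.1 128.4  91. ] [196. 473.] biased [202. 479.]
BL [590.1 128.4  65. ] [199. 514.] biased [204. 520.]
BR [544.2 131.6  65. ] [300. 533.] biased [305. 539.]
TR [544.2 131.6  91. ] [298. 492.] biased [304. 498.]
```

View pics/i_sz.png

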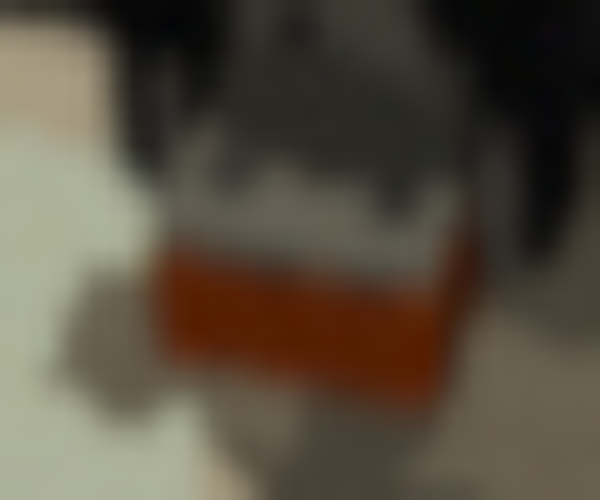

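Request:
step_arm([
  {"travel": [-0.3, 0, 0], "rot": [0, 0, 0], "jaw": -1},
  {"travel": [0, 0, 0], "rot": [0, 0, 0], "jaw": -1},
])

```text
t: 16.68
eef_pos: [564.5, 93.1, 239.8]
tool_rot: [0.731, 0.682, -0.0, 0.0]
ft_force: [-0.3, 1.3, -2.5]
finger_gap: 45.0
```

Request:
step_arm([
  {"travel": [-0.22, 0, 0], "rot": [0, 0, 0], "jaw": -1},
  {"travel": [-0.22, 0, 0], "rot": [0, 0, 0], "jaw": -1},
  {"travel": [0, 0, 0], "rot": [0, 0, 0], "jaw": -1},
])

```text
t: 17.05
eef_pos: [563.9, 84.2, 239.8]
tool_rot: [0.732, 0.682, -0.0, -0.0]
ft_force: [0.4, 0.8, -4.1]
finger_gap: 44.8
```

Request:
step_arm([
  {"travel": [-0.22, 0, 0], "rot": [0, 0, 0], "jaw": -1},
  {"travel": [-0.22, 0, 0], "rot": [0, 0, 0], "jaw": -1},
  {"travel": [0, 0, 0], "rot": [0, 0, 0], "jaw": -1},
  {"travel": [0, 0, 0], "rot": [0, 0, 0], "jaw": -1},
])

```text
t: 17.55
eef_pos: [563.3, 75.8, 239.8]
tool_rot: [0.731, 0.682, 0.0, -0.0]
ft_force: [-0.3, -0.2, -3.0]
finger_gap: 44.9
```

```bash
python3 shot.py j side,260,150,90,80,8 top,295,158,26,36,16
python3 - <<'E'
import cv2,numpy as np
for n in("top","side"):
    a=cv2.imread(f"pics/j_{n}.png");cv2.imwrite(f"pics/j_{n}z.png",np.clip((a.astype(float)-20)*2.2,0,255).astype(np.uint8))
E
```

```text
17.65 [563.3  75.9 239.8] [ 7.314e-01  6.820e-01  1.000e-04 -0.000e+00] [ 0.6  0.4 -2.1] 44.85857835132784
```

View pics/j_topz.png

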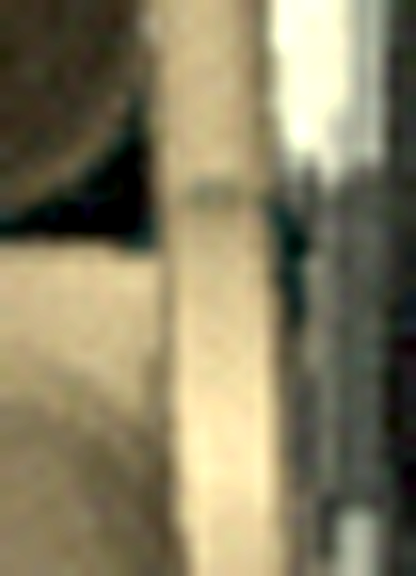

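View pics/j_sidez.png

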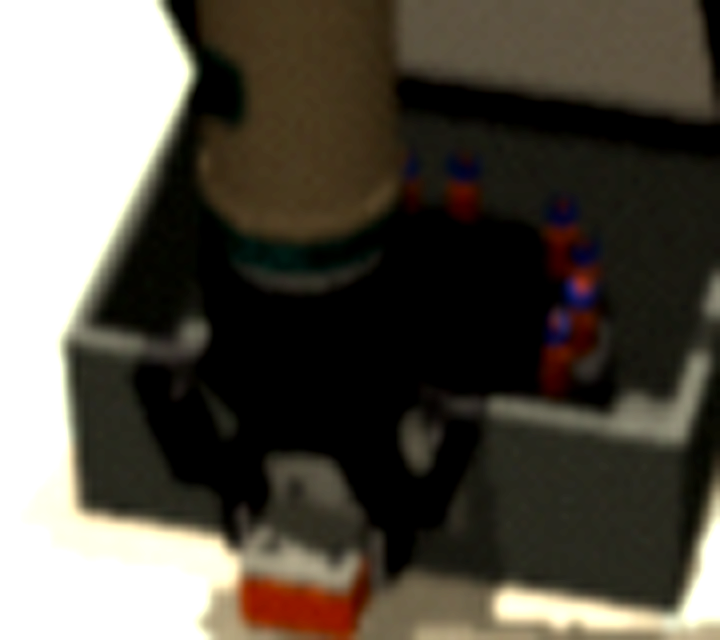

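Inserted with no contact force. A gentle probe inward should show how far the tube is from the leaf plate, which ought to be 2.5 mm when centred.

Request:
step_arm([
  {"travel": [-0.08, 0, 0], "rot": [0, 0, 0], "jaw": -1},
  {"travel": [0, 0, 0], "rot": [0, 0, 0], "jaw": -1},
  {"travel": [0, 0, 0], "rot": [0, 0, 0], "jaw": -1},
])

```text
t: 18.02
eef_pos: [563.2, 74.2, 239.8]
tool_rot: [0.731, 0.682, 0.0, -0.0]
ft_force: [0.0, -0.2, -2.9]
finger_gap: 44.7
```

Request:
step_arm([
  {"travel": [-0.04, 0, 0], "rot": [0, 0, 0], "jaw": -1},
  {"travel": [0, 0, 0], "rot": [0, 0, 0], "jaw": -1},
  {"travel": [0, 0, 0], "rot": [0, 0, 0], "jaw": -1},
])

```text
t: 18.4
eef_pos: [563.1, 73.4, 239.8]
tool_rot: [0.731, 0.682, 0.0, -0.0]
ft_force: [-0.4, -0.3, -2.6]
finger_gap: 45.0
```

View pics/j_side_full.png

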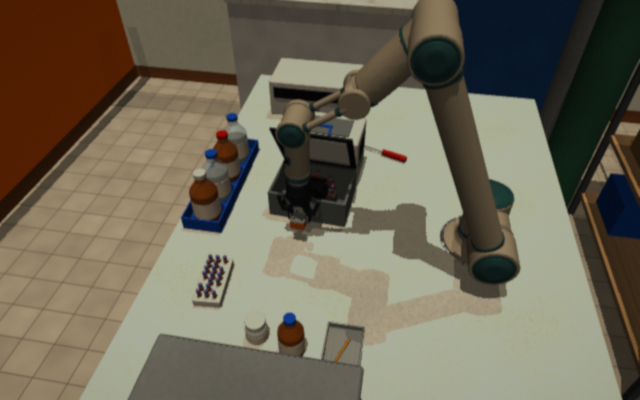

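Request:
step_arm([
  {"travel": [-0.04, 0, 0], "rot": [0, 0, 0], "jaw": -1},
  {"travel": [0, 0, 0], "rot": [0, 0, 0], "jaw": -1},
  {"travel": [0, 0, 0], "rot": [0, 0, 0], "jaw": -1},
])

```text
t: 18.77
eef_pos: [563.1, 72.6, 239.8]
tool_rot: [0.731, 0.682, 0.0, 0.0]
ft_force: [-1.1, -0.1, -2.3]
finger_gap: 44.8
```

Request:
step_arm([
  {"travel": [-0.04, 0, 0], "rot": [0, 0, 0], "jaw": -1},
  {"travel": [0, 0, 0], "rot": [0, 0, 0], "jaw": -1},
  {"travel": [0, 0, 0], "rot": [0, 0, 0], "jaw": -1},
])

```text
t: 19.15
eef_pos: [563.0, 71.8, 239.8]
tool_rot: [0.731, 0.682, 0.0, -0.0]
ft_force: [0.2, -0.7, -2.9]
finger_gap: 44.9
```

Request:
step_arm([
  {"travel": [-0.04, 0, 0], "rot": [0, 0, 0], "jaw": -1},
  {"travel": [0, 0, 0], "rot": [0, 0, 0], "jaw": -1},
  {"travel": [0, 0, 0], "rot": [0, 0, 0], "jaw": -1},
])

```text
t: 19.52
eef_pos: [563.0, 71.3, 239.8]
tool_rot: [0.731, 0.682, 0.0, -0.0]
ft_force: [0.7, 3.0, -2.1]
finger_gap: 45.0
```

Request:
step_arm([
  {"travel": [-0.04, 0, 0], "rot": [0, 0, 0], "jaw": -1},
  {"travel": [0, 0, 0], "rot": [0, 0, 0], "jaw": -1},
  {"travel": [0, 0, 0], "rot": [0, 0, 0], "jaw": -1},
])

```text
t: 19.9
eef_pos: [563.0, 71.0, 239.9]
tool_rot: [0.732, 0.682, 0.001, -0.001]
ft_force: [0.5, 5.3, -2.7]
finger_gap: 44.6
```

Contact came at TCP y of about 71.6, so centred is about 74.1; vision said 75.5. I'll back off to 74.3, then probe along the pin axis to confirm the tube is between the knuckles.

Request:
step_arm([
  {"travel": [0.245, 0, 0], "rot": [0, 0, 0], "jaw": -1},
  {"travel": [0, 0, 0], "rot": [0, 0, 0], "jaw": -1},
  {"travel": [0, 0.1, 0], "rot": [0, 0, 0], "jaw": -1},
  {"travel": [0, 0, 0], "rot": [0, 0, 0], "jaw": -1},
  {"travel": [0, 0, 0], "rot": [0, 0, 0], "jaw": -1},
])

```text
t: 20.52
eef_pos: [565.3, 74.8, 239.8]
tool_rot: [0.731, 0.682, -0.0, 0.0]
ft_force: [0.0, -0.1, -2.2]
finger_gap: 44.7
```

Request:
step_arm([
  {"travel": [0, 0.05, 0], "rot": [0, 0, 0], "jaw": -1},
  {"travel": [0, 0, 0], "rot": [0, 0, 0], "jaw": -1},
  {"travel": [0, 0, 0], "rot": [0, 0, 0], "jaw": -1},
])

```text
t: 20.9
eef_pos: [565.7, 74.8, 239.7]
tool_rot: [0.731, 0.682, -0.001, -0.001]
ft_force: [-3.9, -0.5, -1.0]
finger_gap: 44.8
```

Request:
step_arm([
  {"travel": [0, 0.05, 0], "rot": [0, 0, 0], "jaw": -1},
  {"travel": [0, 0, 0], "rot": [0, 0, 0], "jaw": -1},
  {"travel": [0, 0, 0], "rot": [0, 0, 0], "jaw": -1},
])

```text
t: 21.28
eef_pos: [566.0, 74.8, 239.5]
tool_rot: [0.732, 0.682, -0.001, -0.001]
ft_force: [-5.1, -0.8, 0.6]
finger_gap: 44.9
```

The +x contact confirms the tube is between the knuckles, with its centre at TCP x of about 562.6. Now centring.

Request:
step_arm([
  {"travel": [-0.03, -0.225, 0], "rot": [0, 0, 0], "jaw": -1},
  {"travel": [0, 0, 0], "rot": [0, 0, 0], "jaw": -1},
  {"travel": [0, 0, 0], "rot": [0, 0, 0], "jaw": -1},
  {"travel": [0, 0, 0], "rot": [0, 0, 0], "jaw": -1},
])

```text
t: 21.78
eef_pos: [563.1, 74.6, 239.9]
tool_rot: [0.731, 0.682, 0.0, 0.0]
ft_force: [-0.2, -1.0, -2.0]
finger_gap: 45.2
```

```bash
python3 shot.py l side,260,110,90,130,4 top,270,110,120,110,5
```

```text
21.875 [562.9  74.6 239.8] [7.314e-01 6.820e-01 2.000e-04 1.000e-04] [ 0.1 -0.2 -1.8] 44.64314127632618
```

View pics/l_side.png

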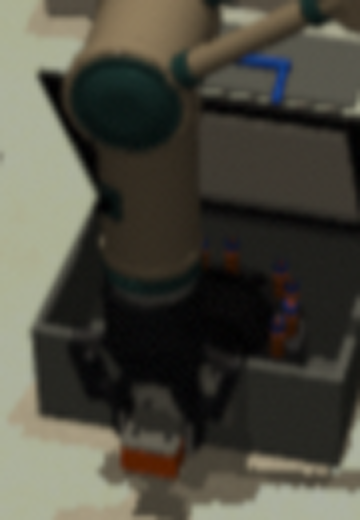

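View pics/l_top.png

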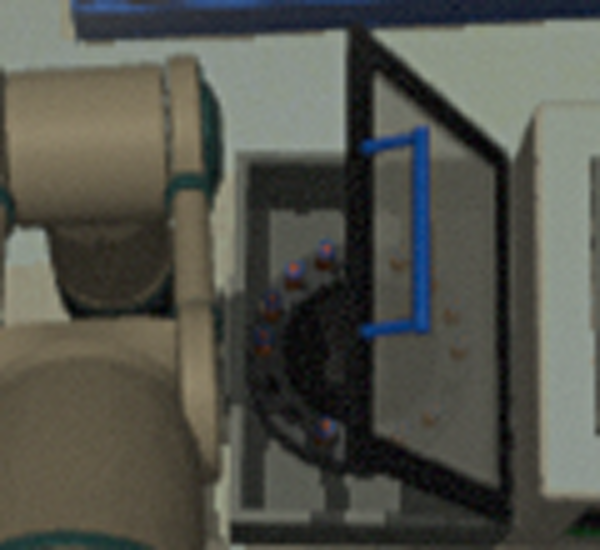

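The lid bar's end is still at full-frame pixel (331.6, 126.1), the same as when I first measured 60°. The arm is clear of the lid and there is no contact force, so I'm handing in.

```bash
python3 -c "
from bench import bot
s=bot.sense();print(s['t'],s['ft_force'],s['finger_gap'],abs(s['joint_vel']).max());print(bot.sign_off())"
```

```text
21.875 [ 0.05641934 -0.17943601 -1.80789343] 44.64314127632618 0.0023614396016181155
the job is handed in; nothing more can be done
None
```

I raised the lid by its blue bar and let go. I then gripped the orange block, slid its knuckle between the two fixed ones and handed in at 21.9 s while holding it still. The hand-in gives no verdict, so the results below are my own checks.

- **Lid:** it stands by itself at about 60°. The bar's end was at the same pixel at the end as when I first measured it.
- **Fit along the pin axis:** pressing gently towards +x touched a knuckle, so the tube is between them. I centred it 2.6 mm back from that contact (3 mm would be the middle), with a 5 mm tolerance. I did not probe the −x side.
- **Fit across the pin axis (y):** pressing inward touched the leaf plate and put the centre at TCP y of about 74.1. The cameras had put it at about 75.5. I left it at 74.6, within the 4 mm tolerance by either reading.
- **Height:** the knuckle centre should be at 85 mm, worked out from the arm pose and the block lying flat when gripped. The side camera read about 2.5 mm higher, but it read 2.7 mm high on the block lying on the table too. I took that as camera error.
- **Forces at the end:** the outside force was near zero sideways and −1.8 N vertically, about the block's own weight. The gripper gap was 44.6 mm and the arm was still.
- **Bystanders:** the path stayed clear of the bottle, jar, screwdriver and pin. They looked unmoved in the side picture from 17.65 s, but I did not measure their positions again.

In the final position the arm and gripper hid the knuckles from both cameras, so the final fit rests on the probing and the arm pose, not on a direct view.

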